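# Stepped key trays on the entry shelf

### The job

Build up the stepped stack of lipped bamboo key trays on the bottom tray that is fixed to the shelf: first set the longer of the two loose lipped trays on it, long sides in line, stepped about 4 cm along its length towards the wooden key rack so that the other end of the bottom tray stays open. Then set the shorter lipped tray on top of that one, stepped back the other way so that it stands centred straight above the bottom tray. Keep the trays upright throughout and leave the finished stack standing level.

Things in the scene. Friction and masses are not known exactly. Their poses are not given: they have to be found in the camera images.
- base_lip (a point): bottom tray, fixed to the shelf on a thin cork pad (80 x 170 x 4 mm), a few coins inside: bamboo, 150 mm long (its y axis), 60 mm wide (x), 40 mm high, with a flat 15 mm wide lip turned inwards all round the top. The point is the middle of the tray's opening, level with the top of the lip, 44 mm above the shelf; z is up.
- long_center (a point): the longer loose bamboo tray, 150 mm long (its y axis), 60 mm wide (x), 40 mm high (z), 170 g or so, open on top but for a flat 15 mm wide lip turned inwards all round, so the long sides can be gripped across the 60 mm width; the point is its centre, half-way up (20 mm above its underside) and midway along. The same either way round. It starts standing upright on the shelf.
- short_center (a point): the shorter loose bamboo tray, 110 mm long (its y axis), 60 mm wide (x), 40 mm high (z), 130 g or so, open on top but for a flat 15 mm wide lip turned inwards all round, so the long sides can be gripped across the 60 mm width; the point is its centre, half-way up (20 mm above its underside) and midway along. The same either way round. It starts standing upright on the shelf.
- rack_mid (a point): wooden key rack fixed to the shelf beyond one end of the bottom tray (left or right, it varies): a block 60 x 110 mm with upright fins 45 mm high and slots between them, three keys standing in the slots up to 72 mm above the shelf. The point is its middle, 22 mm above the shelf. It only shows the side to step to.
Things that resemble listed ones, but are neither listed nor needed, are in the scene too. What is shaped like the part that bears long_center but blue or purple is not meant. Leave any red look-alike of the part that bears short_center alone.

How it is judged (in metres and radians):
On the way:
1. the longer tray rests on the bottom tray's lip, stepped 25 to 55 mm towards the key rack, and is let go (x of long_center in the frame of base_lip between -0.015 and 0.015 m and z of long_center in the frame of base_lip between 0.013 and 0.027 m and angle between long_center's own z axis and vertical below 0.12 rad and angle between the y axis of long_center and the y axis of base_lip, either way round below 0.2 rad and ((y of rack_mid in the frame of base_lip above 0 m and y of long_center in the frame of base_lip between 0.025 and 0.055 m) or (y of rack_mid in the frame of base_lip below 0 m and y of long_center in the frame of base_lip between -0.055 and -0.025 m)) and contact force between the fingers and long below 0.05 N), for 0.2 s.
At the end, for the whole second after the job is handed in: Both loose trays rest level in the stack, each within 15 mm crosswise and 11 degrees of the bottom tray's line: the longer on the bottom tray, 25 to 55 mm off its centre towards the key rack; the shorter on the longer, within 15 mm lengthwise of the bottom tray's centre (x of long_center in the frame of base_lip between -0.015 and 0.015 m and z of long_center in the frame of base_lip between 0.013 and 0.027 m and angle between each of long_center, short_center's own z axis and vertical below 0.12 rad and angle between the y axis of each of long_center, short_center and the y axis of base_lip, either way round below 0.2 rad and ((y of rack_mid in the frame of base_lip above 0 m and y of long_center in the frame of base_lip between 0.025 and 0.055 m) or (y of rack_mid in the frame of base_lip below 0 m and y of long_center in the frame of base_lip between -0.055 and -0.025 m)) and x of short_center in the frame of base_lip between -0.015 and 0.015 m and z of short_center in the frame of base_lip between 0.053 and 0.067 m and y of short_center in the frame of base_lip between -0.015 and 0.015 m); the robot touches nothing.
It fails at once if a loose tray is tipped over (more than 45 degrees) (angle between any of long_center, short_center's own z axis and vertical above 0.785 rad).
It also fails if it takes over 54 s, if anything falls off the work surface, if the arm or the gripper's body presses on something with over 40 N, if the wrist force passes 120 N, or if a joint passes its speed limit or range.

### The arm

A 7-joint arm with a two-finger parallel gripper is mounted at the origin on the work surface. World frame = base frame: x ahead of the robot, y to its left, z up, the work surface at z = 0. Lengths are in m, angles in degrees, forces in N, time in s.
With the tool pointing down it reaches from about 0.425 to 0.875 m from the base axis. Payload 9.9 kg.
Tool frame: the origin (TCP) lies between the finger pads; the fingertips stand 14 mm ahead of it and the grasp point (between the pads) lies 5 mm behind it; y points along the fingers, x is the direction in which the jaws open and shut, and the axes are right-handed (so a half turn about y gives the same grasp; the last joint's range is limited). The gripper opens to 85 mm and grips with 20 to 120 N. Pads are 22 mm wide; open, the fingers measure 114 mm over their backs; the gripper's body (76 mm by 85 mm) begins 54 mm behind the grasp point. The pads swing forward as they close: fully open they stand 13 mm farther back than shut.
Start: joints at [-81.349, 32.985, 1.427, 82.34, -0.859, 64.687, -3.237], TCP at [0.157, 0.656, 0.245] pointing down, gripper open.
Joint ranges: [-157.87, 157.87], [-19.46, 123.44], [-87.15, 90], [11.01, 140.99], [-62.26, 242.26], [9.8, 113.94], [-161.44, 161.44]. Speed limits (degrees/s): [127.2, 127.2, 172.46, 172.46, 180, 180, 180].

### API

Orientations are given as [roll, pitch, yaw] about the fixed x, y, z axes, in that order (R = Rz(yaw) Ry(pitch) Rx(roll)).
In Python, from bench import sense, get_image, finish_job gives the robot as it stands. The module is installed in compiled form; this text tells all that it offers.
- The arm moves only by the tool move_arm, never from a script. Its argument "commands" is a list of rows, each an object with "linear": the shift along the tool's x, y, z normalised to -1 to 1, where 1 is 800 mm, a list of three; "spin": the turn about the tool's y normalised to -1 to 1, where 1 is 30 degrees. A call has 1 to 8 rows; each row shifts and turns the pose as measured when the row begins, along the tool's axes as they then stand; what a row does not reach is not made up. A row lasts 1/8 s, in which the tool goes at most 62.5 mm and 10.7 degrees, less where a joint would pass 70% of its speed; a pose out of reach is approached as far as the arm can. A call with a number of a shift or a turn outside -1 to 1 is refused whole. A call with a gripper value outside its range is refused whole. "hand" is the opening, from -1 (shut) to 1 (fully open), so that 0 is half open, set as the call begins (left out, the last holds). The fingers move at their own pace and stop on an object; the grip force is fixed at half the most. Time passes only in rows, so rows that do not move let the fingers close. It gives the time, the measured TCP pose, the force and the opening at its end, in the units of the state.
- sense(): the state, without advancing time (a new reading comes with each control period).
- get_image(name): name is "side" or "top"; returns a dict with "image" (420x560x3 uint8, blue, green, red), "fx", "fy", "cx", "cy" (pixels), "world_to_cam" (4x4, takes a point from world to camera coordinates). Camera axes: x right, y down, z forward; pixel columns grow to the right and rows downward; lengths in m; the calibration is good to about 2 mm. A picture is of the moment at which its call begins. There is no depth.
- finish_job(): hands the job in, once; it reports no verdict.
The state is a dict: "t": time; "joint_positions": joint angles; "dq": joint speeds; "tau": joint torques, N m; "ee_pos": TCP position; "tool_rot": TCP orientation; "force": force on the tool from outside, world axes, zero at the start; "ft_torque": the same for the moment, N m; "gripper_width": finger opening in m.
Only numpy, scipy, OpenCV 4.12 (cv2) and the standard library are available. Lean on these libraries where they do the work, as an engineer would, in place of code of your own. Each camera call takes 0.05 s, during which the arm holds its last target.

## Working session

There is one attempt and no reset: what is moved stays moved. The work goes in short steps, Python scripts to look and compute and a tool call to move; the robot and the scene stay as the last step left them, time stands still between calls to the robot, and variables do not carry over. Pictures are saved under pics/ and viewed, and the job is handed in when it is done.

Besides the shell and the picture viewer there is one more tool, called after "Request:" by a JSON object that holds its "op" and its "data", one argument or row to a line. move_arm: Moves the arm, as the interface text tells. Its arguments: {"type":"object","properties":{"commands":{"type":"array","items":{"type":"object","properties":{"linear":{"type":"array","items":{"type":"number","minimum":-1,"maximum":1}},"spin":{"type":"number","minimum":-1,"maximum":1}}}},"hand":{"type":"number"}},"required":["commands"]}

```bash
mkdir -p pics; python3 - <<'E'
from bench import sense,get_image
import cv2,pickle
s=sense();print(s)
d={}
for n in("side","top"):
    d[n]=get_image(n);cv2.imwrite(f"pics/{n}0.png",d[n]["image"]);print({k:v for k,v in d[n].items() if k!="image"})
pickle.dump(d,open("i0.pkl","wb"))
E
```

```text
{'t': 0.0, 'joint_positions': array([-81.3481328 ,  33.03288398,   1.42187132,  82.38472357,
        -0.85930858,  64.69007001,  -3.23759729]), 'dq': array([-0.06723835,  0.00520296, -0.04340904, -0.07991119, -0.09844587,
       -0.06287807, -0.01524766]), 'tau': array([ 1.04601102e-05, -7.65757799e+01,  2.25046501e+00, -2.85976088e+01,
        1.52707938e-02,  1.24122767e-02,  1.42647298e-05]), 'ee_pos': array([0.15691688, 0.65605738, 0.24444996]), 'tool_rot': array([-90.00432905,   0.09703471,  76.54971747]), 'force': array([ 0.1904844 , -0.83978052,  0.39390008]), 'ft_torque': array([-0.00934518,  0.05266515, -0.01858667]), 'gripper_width': 0.08570630738923046}
{'fx': 488.049608185844, 'fy': 488.049608185844, 'cx': 278.62514043537516, 'cy': 204.01492310245834, 'world_to_cam': array([[ 0.99111086, -0.13283324, -0.0073891 , -0.434872  ],
       [-0.07339695, -0.49962486, -0.86312681,  0.10234419],
       [ 0.11096015,  0.85599669, -0.50493317,  1.25060464],
       [ 0.        ,  0.        ,  0.        ,  1.        ]])}
{'fx': 505.1934311904287, 'fy': 505.1934311904287, 'cx': 277.99476283841216, 'cy': 205.0235086186169, 'world_to_cam': array([[ 6.90042130e-03, -9.99975150e-01, -1.44375381e-03,
         6.19908536e-02],
       [-9.92875789e-01, -6.67966876e-03, -1.18966593e-01,
         4.66344363e-01],
       [ 1.18953993e-01,  2.25438781e-03, -9.92897208e-01,
         1.45890128e+00],
       [ 0.00000000e+00,  0.00000000e+00,  0.00000000e+00,
         1.00000000e+00]])}
```

View pics/side0.png

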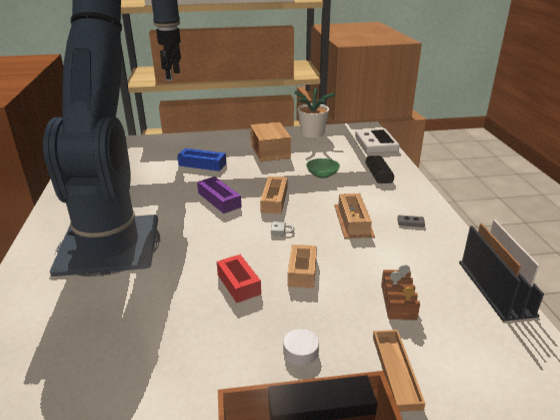

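View pics/top0.png

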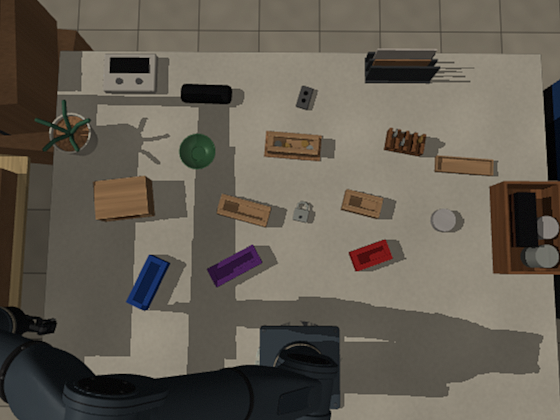

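The side view shows the bottom tray with its coins and cork at about (354,214), the long tray at (274,195), the short one at (302,265) and the rack at (400,292). In the top view they are at (293,146), (244,209), (362,204) and (405,142), so the rack lies on the -y side. Next I'll zoom in and segment them.

```bash
cat > h.py <<'E'
import numpy as np,cv2
def ray(d,uv,z):
    T=d["world_to_cam"];R=T[:3,:3];t=T[:3,3]
    c=-R.T@t
    v=R.T@np.array([(uv[0]-d["cx"])/d["fx"],(uv[1]-d["cy"])/d["fy"],1])
    return c+v*(z-c[2])/v[2]
def proj(d,p):
    q=d["world_to_cam"]@np.r_[p,1];return d["fx"]*q[0]/q[2]+d["cx"],d["fy"]*q[1]/q[2]+d["cy"]
E
python3 - <<'E'
import pickle,cv2,numpy as np
from h import *
d=pickle.load(open("i0.pkl","rb"))
t=d["top"]["image"];s=d["side"]["image"]
cv2.imwrite("pics/topz.png",cv2.resize(t[120:230,200:440],None,fx=3.3,fy=3.3,interpolation=cv2.INTER_CUBIC))
cv2.imwrite("pics/sidez.png",cv2.resize(s[165:325,240:440],None,fx=3.7,fy=3.7,interpolation=cv2.INTER_CUBIC))
hsv=cv2.cvtColor(t,cv2.COLOR_BGR2HSV)
for u,v in((268,146),(230,205),(350,200),(200,240),(300,230)):print(hsv[v,u])
m=cv2.inRange(hsv,(5,90,90),(20,255,255))
m=cv2.morphologyEx(m,cv2.MORPH_CLOSE,np.ones((5,5)))
cs,_=cv2.findContours(m,0,2)
for c in cs:
    if cv2.contourArea(c)>200:
        r=cv2.minAreaRect(c);print(r,cv2.contourArea(c))
        b=cv2.boxPoints(r);print([ray(d["top"],p,.04).round(3)[:2].tolist() for p in b])
E
```

```text
[ 15 122 115]
[ 16 122  71]
[ 15 120  68]
[20 36 85]
[ 20  38 146]
((243.3307647705078, 209.953857421875), (51.483299255371094, 20.786273956298828), 15.255120277404785) 997.5
[[0.439, 0.246], [0.498, 0.232], [0.459, 0.086], [0.401, 0.101]]
((361.88238525390625, 202.97061157226562), (38.56315994262695, 20.372989654541016), 14.03624439239502) 732.0
[[0.456, -0.118], [0.515, -0.133], [0.488, -0.242], [0.43, -0.226]]
((119.91462707519531, 197.2317352294922), (38.43017578125, 54.111454010009766), 83.6598129272461) 1930.0
[[0.531, 0.615], [0.55, 0.458], [0.438, 0.441], [0.419, 0.597]]
((463.7381896972656, 164.90293884277344), (58.366031646728516, 15.339299201965332), 4.39870548248291) 823.0
[[0.57, -0.393], [0.616, -0.398], [0.604, -0.569], [0.558, -0.564]]
((13.376662254333496, 164.20681762695312), (27.441251754760742, 17.37177085876465), 2.2025980949401855) 402.0
[[0.556, 0.886], [0.608, 0.888], [0.605, 0.807], [0.553, 0.805]]
((292.53448486328125, 145.58621215820312), (55.47438430786133, 25.328872680664062), 4.763641834259033) 1292.5
[[0.61, 0.108], [0.687, 0.102], [0.674, -0.062], [0.598, -0.055]]
```

View pics/topz.png

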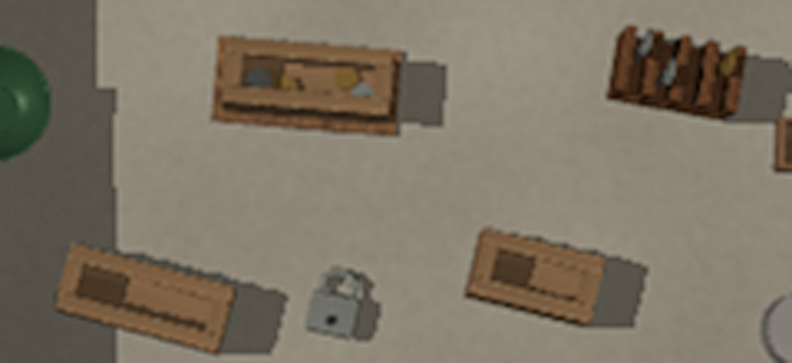

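View pics/sidez.png

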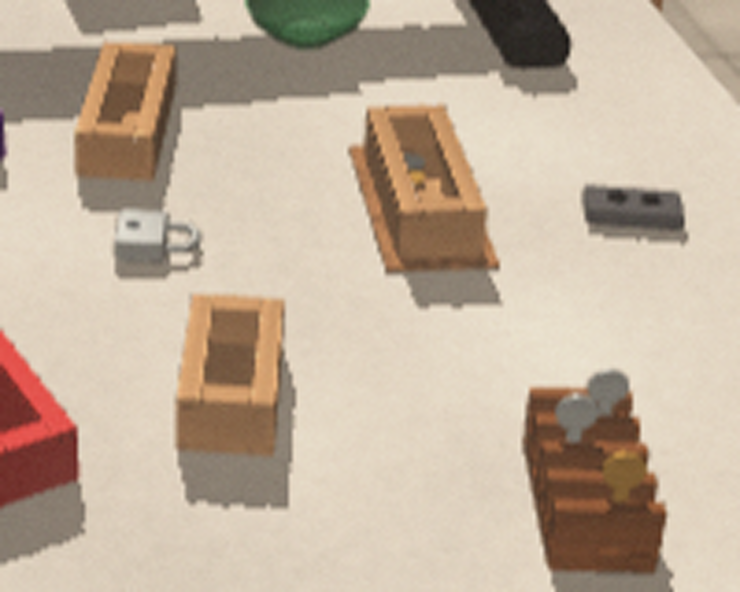

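```bash
python3 - <<'E'
import pickle,cv2,numpy as np
from h import *
d=pickle.load(open("i0.pkl","rb"))
for n,z,P in(("base",.044,[(367,107),(445,107),(485,208),(401,210)]),("long",.04,[(104,44),(175,46),(155,132),(77,132)]),("short",.04,[(195,296),(285,298),(276,402),(178,400)])):
    w=np.array([ray(d["side"],(240+p[0]/3.7,165+p[1]/3.7),z)[:2] for p in P])
    a=(w[0]+w[1]-w[2]-w[3])/2
    print(n,w.round(3).tolist(),w.mean(0).round(4),"len",np.linalg.norm(a),"yaw of y axis",np.degrees(np.arctan2(a[1],a[0])),"w",np.linalg.norm(w[0]-w[1]),np.linalg.norm(w[2]-w[3]))
P=[(219,37),(405,51),(394,114),(215,105)]
w=np.array([ray(d["top"],(200+p[0]/3.3,120+p[1]/3.3),.044)[:2] for p in P]);print(w.round(3),w.mean(0))
P=[(628,27),(745,45)]
print([ray(d["top"],(200+p[0]/3.3,120+p[1]/3.3),.045)[:2].round(3) for p in P])
# draw check
def rect(c,yaw,L,z,cam,img,col):
    e=np.array([np.cos(np.radians(yaw)),np.sin(np.radians(yaw))]);f=np.array([e[1],-e[0]])
    q=[proj(cam,[*(c+e*a*L/2+f*b*.03),z]) for a,b in((1,1),(1,-1),(-1,-1),(-1,1))]
    cv2.polylines(img,[(np.array(q)*4*16).astype(int)+32],True,col,1,cv2.LINE_AA,4)
E
```

```text
base [[0.624, 0.094], [0.683, 0.086], [0.671, -0.058], [0.613, -0.052]] [0.6477 0.0173] len 0.14551546114286498 yaw of y axis 85.2844588301927 w 0.05939036130802594 0.05852640351838422
long [[0.439, 0.236], [0.496, 0.224], [0.46, 0.087], [0.402, 0.095]] [0.449  0.1605] len 0.14363329384490817 yaw of y axis 75.41406282498436 w 0.058333195309403355 0.058596558123271976
short [[0.456, -0.128], [0.513, -0.139], [0.487, -0.243], [0.429, -0.233]] [ 0.4712 -0.1857] len 0.10799682567069983 yaw of y axis 75.59721658758377 w 0.05823959093085324 0.058418743904621775
[[ 0.684  0.101]
 [ 0.672 -0.066]
 [ 0.615 -0.056]
 [ 0.622  0.104]] [0.64811869 0.02089876]
[array([ 0.695, -0.266]), array([ 0.679, -0.37 ])]
```

```bash
cat >> h.py <<'E'
def rect(cam,img,c,yaw,L,z,k,off,col=(0,255,0)):
    e=np.array([np.cos(np.radians(yaw)),np.sin(np.radians(yaw))]);f=np.array([e[1],-e[0]])
    q=np.array([proj(cam,[*(np.array(c)+e*a*L/2+f*b*.03),z]) for a,b in((1,1),(1,-1),(-1,-1),(-1,1))])
    q=(q+.5-np.array(off))*k-.5
    cv2.polylines(img,[(q*16).astype(int)],True,col,1,cv2.LINE_AA,4)
E
python3 - <<'E'
import pickle,cv2,numpy as np
from h import *
d=pickle.load(open("i0.pkl","rb"))
out=[]
for n,(x,y,w,h) in(("top",(205,110,190,120)),("side",(240,165,150,130))):
    k=4;img=cv2.resize(d[n]["image"][y:y+h,x:x+w],None,fx=k,fy=k,interpolation=cv2.INTER_CUBIC)
    for c,yaw,L,z in(((.648,.020),85.3,.15,.044),((.449,.164),75.3,.15,.04),((.472,-.183),75.9,.11,.04)):
        rect(d[n],img,c,yaw,L,z,k,(x,y))
    cv2.imwrite(f"pics/chk_{n}.png",img)
E
```

```text
(no output)
```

View pics/chk_top.png

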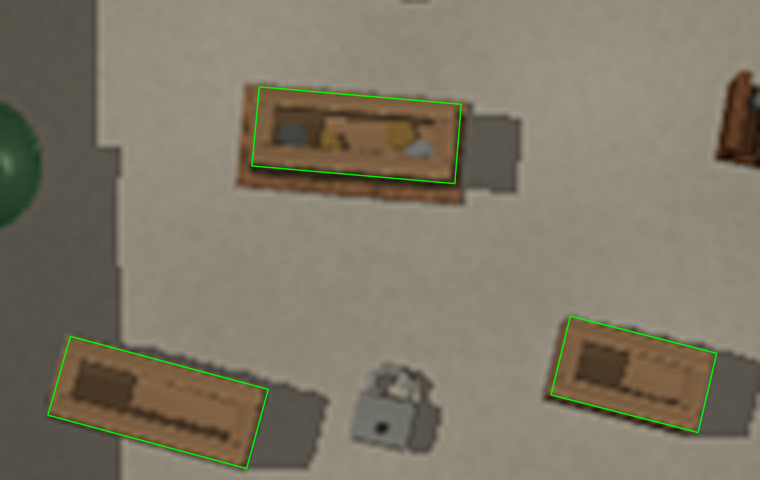

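View pics/chk_side.png

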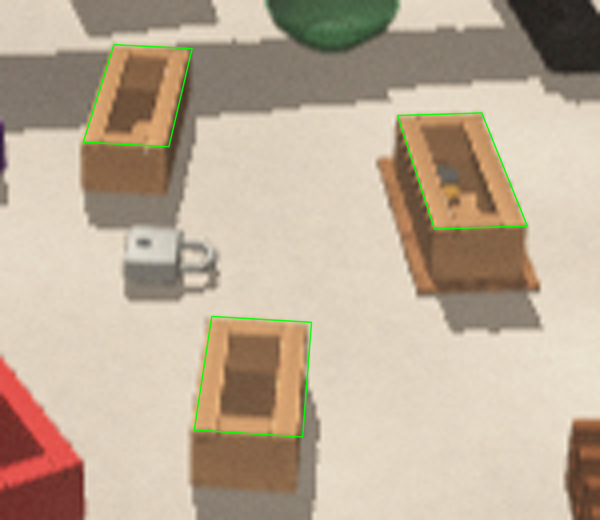

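```bash
cat > plan.py <<'E'
import sys,numpy as np
from bench import sense
# plan.py x y z yaw nrows  -> rows for the first 8
def plan(x,y,z,yaw,n):
    s=sense();p=s["ee_pos"].copy();r=s["tool_rot"];w=r[2]
    print("now",p.round(4),r.round(2),"w",round(s["gripper_width"],4),"f",s["force"].round(1),"t",round(s["t"],2))
    T=np.array([x,y,z]);dp=(T-p)/n;dw=((yaw-w+180)%360-180)/n
    for i in range(min(n,8)):
        a=np.radians(w+dw*i)
        X=np.array([np.cos(a),np.sin(a),0]);Z=np.array([-X[1],X[0],0])
        print([round(float(v)/.8,3) for v in (dp@X,-dp[2],dp@Z)],"spin",round(-dw/30,3))
a=list(map(float,sys.argv[1:]));plan(*a[:4],int(a[4]))
E
python3 plan.py .449 .164 .13 -14.7 16
```

```text
now [0.1569 0.6561 0.2445] [-9.001e+01  9.000e-02  7.655e+01] w 0.0855 f [-0.2  0.4 -0.7] t 0.1
[-0.032, 0.009, -0.031] spin 0.19
[-0.029, 0.009, -0.034] spin 0.19
[-0.025, 0.009, -0.037] spin 0.19
[-0.022, 0.009, -0.039] spin 0.19
[-0.018, 0.009, -0.041] spin 0.19
[-0.013, 0.009, -0.043] spin 0.19
[-0.009, 0.009, -0.044] spin 0.19
[-0.005, 0.009, -0.044] spin 0.19
```

Request:
{"op": "move_arm", "data": {
  "commands": [
    {"linear": [-0.032, 0, -0.031], "spin": 0.19},
    {"linear": [-0.029, 0, -0.034], "spin": 0.19},
    {"linear": [-0.025, 0, -0.037], "spin": 0.19},
    {"linear": [-0.022, 0, -0.039], "spin": 0.19},
    {"linear": [-0.018, 0, -0.041], "spin": 0.19},
    {"linear": [-0.013, 0, -0.043], "spin": 0.19},
    {"linear": [-0.009, 0, -0.044], "spin": 0.19},
    {"linear": [-0.005, 0, -0.044], "spin": 0.19}
  ],
  "hand": 1
}}

```text
t: 1.1
ee_pos: [0.3012, 0.4014, 0.2415]
tool_rot: [-90.2, 0.4, 29.8]
force: [0.8, -0.1, -0.2]
gripper_width: 0.0855
```

```bash
python3 plan.py .449 .164 .15 -14.7 9
```

```text
now [0.3012 0.4014 0.2415] [-90.2    0.35  29.76] w 0.0855 f [ 0.8 -0.1 -0.2] t 1.1
[0.001, 0.013, -0.039] spin 0.165
[0.005, 0.013, -0.039] spin 0.165
[0.008, 0.013, -0.038] spin 0.165
[0.011, 0.013, -0.037] spin 0.165
[0.014, 0.013, -0.036] spin 0.165
[0.018, 0.013, -0.035] spin 0.165
[0.02, 0.013, -0.033] spin 0.165
[0.023, 0.013, -0.031] spin 0.165
```

Request:
{"op": "move_arm", "data": {
  "commands": [
    {"linear": [0.001, 0.013, -0.039], "spin": 0.165},
    {"linear": [0.005, 0.013, -0.039], "spin": 0.165},
    {"linear": [0.008, 0.013, -0.038], "spin": 0.165},
    {"linear": [0.011, 0.013, -0.037], "spin": 0.165},
    {"linear": [0.014, 0.013, -0.036], "spin": 0.165},
    {"linear": [0.018, 0.013, -0.035], "spin": 0.165},
    {"linear": [0.02, 0.013, -0.033], "spin": 0.165},
    {"linear": [0.023, 0.013, -0.031], "spin": 0.165}
  ]
}}

```text
t: 2.1
ee_pos: [0.4321, 0.1799, 0.1565]
tool_rot: [-90.4, 0.2, -11.2]
force: [0.8, 0.3, -0.1]
gripper_width: 0.0856
```

```bash
python3 plan.py .449 .164 .08 -14.7 4
```

```text
now [0.4321 0.1799 0.1565] [-90.38   0.15 -11.16] w 0.0856 f [ 0.8  0.3 -0.1] t 2.1
[0.006, 0.024, -0.004] spin 0.029
[0.006, 0.024, -0.004] spin 0.029
[0.006, 0.024, -0.004] spin 0.029
[0.006, 0.024, -0.004] spin 0.029
```

Request:
{"op": "move_arm", "data": {
  "commands": [
    {"linear": [0.006, 0.024, -0.004], "spin": 0.03},
    {"linear": [0.006, 0.024, -0.004], "spin": 0.03},
    {"linear": [0.006, 0.024, -0.004], "spin": 0.03},
    {"linear": [0.006, 0.024, -0.004], "spin": 0.03},
    {"linear": [0, 0, 0], "spin": 0}
  ]
}}

```text
t: 2.72
ee_pos: [0.4487, 0.1592, 0.0765]
tool_rot: [-90.5, 0.2, -15.2]
force: [1.0, -0.5, 0.5]
gripper_width: 0.0854
```

```bash
python3 plan.py .449 .164 .022 -14.7 5; python3 - <<'E'
from bench import get_image
import cv2
from h import *
for n in("top","side"):
    d=get_image(n)
    u,v=proj(d,[.449,.164,.04]);x,y=int(u)-70,int(v)-60
    cv2.imwrite(f"pics/a_{n}.png",cv2.resize(d["image"][y:y+110,x:x+140],None,fx=4,fy=4))
E
```

```text
now [0.4487 0.1592 0.0765] [-90.51   0.17 -15.21] w 0.0854 f [ 1.  -0.5  0.5] t 2.73
[-0.0, 0.014, 0.001] spin -0.003
[-0.0, 0.014, 0.001] spin -0.003
[-0.0, 0.014, 0.001] spin -0.003
[-0.0, 0.014, 0.001] spin -0.003
[-0.0, 0.014, 0.001] spin -0.003
```

View pics/a_side.png

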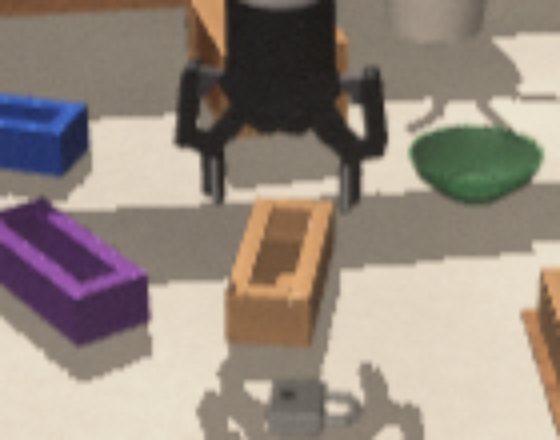

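The jaws straddle the long tray across its width in the side view, with the fingertips at about (212,195) and (348,205) in the crop. I'll descend and grip.

Request:
{"op": "move_arm", "data": {
  "commands": [
    {"linear": [0, 0.014, 0.002], "spin": 0},
    {"linear": [0, 0.014, 0.002], "spin": 0},
    {"linear": [0, 0.014, 0.001], "spin": 0},
    {"linear": [0, 0.014, 0.001], "spin": 0},
    {"linear": [0, 0.008, 0], "spin": 0},
    {"linear": [0, 0, 0], "spin": 0}
  ]
}}

```text
t: 3.58
ee_pos: [0.4505, 0.1657, 0.0238]
tool_rot: [-90.3, 0.0, -15.0]
force: [-0.1, 0.2, -0.3]
gripper_width: 0.0853
```

```bash
python3 plan.py .449 .164 .022 -14.7 1
```

```text
now [0.4505 0.1657 0.0238] [-9.034e+01  4.000e-02 -1.504e+01] w 0.0853 f [-0.1  0.2 -0.3] t 3.58
[-0.001, 0.002, -0.003] spin -0.011
```

Request:
{"op": "move_arm", "data": {
  "commands": [
    {"linear": [0, 0, 0]},
    {"linear": [0, 0, 0]},
    {"linear": [0, 0, 0]},
    {"linear": [0, 0, 0]},
    {"linear": [0, 0, 0]},
    {"linear": [0, 0, 0]}
  ],
  "hand": -1
}}

```text
schema error: expected keys linear, spin
```

```bash
python3 plan.py .449 .164 .022 -14.7 1
```

```text
now [0.4505 0.1657 0.0238] [-9.034e+01  4.000e-02 -1.504e+01] w 0.0853 f [-0.1  0.2 -0.3] t 3.58
[-0.001, 0.002, -0.003] spin -0.011
```

Request:
{"op": "move_arm", "data": {
  "commands": [
    {"linear": [0, 0, 0], "spin": 0},
    {"linear": [0, 0, 0], "spin": 0},
    {"linear": [0, 0, 0], "spin": 0},
    {"linear": [0, 0, 0], "spin": 0},
    {"linear": [0, 0, 0], "spin": 0},
    {"linear": [0, 0, 0], "spin": 0}
  ],
  "hand": -1
}}

```text
t: 4.32
ee_pos: [0.4505, 0.1658, 0.0247]
tool_rot: [-90.3, 0.0, -15.0]
force: [-0.8, 0.3, -2.1]
gripper_width: 0.0588
```

```bash
python3 plan.py .449 .164 .12 -14.7 6
```

```text
now [0.4505 0.1658 0.0247] [-9.030e+01  1.000e-02 -1.504e+01] w 0.0588 f [-0.8  0.3 -2.1] t 4.33
[-0.0, -0.02, -0.0] spin -0.002
[-0.0, -0.02, -0.0] spin -0.002
[-0.0, -0.02, -0.0] spin -0.002
[-0.0, -0.02, -0.0] spin -0.002
[-0.0, -0.02, -0.0] spin -0.002
[-0.0, -0.02, -0.0] spin -0.002
```

Request:
{"op": "move_arm", "data": {
  "commands": [
    {"linear": [0, -0.01, 0], "spin": 0},
    {"linear": [0, -0.02, 0], "spin": 0},
    {"linear": [0, -0.024, 0], "spin": 0},
    {"linear": [0, -0.024, 0], "spin": 0},
    {"linear": [0, -0.024, 0], "spin": 0},
    {"linear": [0, -0.024, 0], "spin": 0},
    {"linear": [0, -0.015, 0], "spin": 0},
    {"linear": [0, 0, 0], "spin": 0}
  ]
}}

```text
t: 5.32
ee_pos: [0.4501, 0.1659, 0.1437]
tool_rot: [-90.3, 0.0, -15.1]
force: [-0.5, -0.7, -2.1]
gripper_width: 0.0593
```

```bash
python3 - <<'E'
import numpy as np
b=np.array([.648,.020]);yw=np.radians(85.3);e=np.array([np.cos(yw),np.sin(yw)])
print("target long",b-e*.04)
from bench import get_image
import cv2
from h import *
d=get_image("side")
u,v=proj(d,[.449,.164,.12]);x,y=int(u)-70,int(v)-60
cv2.imwrite(f"pics/b_side.png",cv2.resize(d["image"][y:y+110,x:x+140],None,fx=4,fy=4))
E
python3 plan.py .6447 -.0199 .14 -4.7 10
```

```text
target long [ 0.64472246 -0.0198655 ]
now [0.4498 0.1658 0.1432] [-9.032e+01  8.000e-02 -1.509e+01] w 0.0591 f [-0.5  0.3 -2. ] t 5.38
[0.03, 0.0, -0.016] spin -0.035
[0.029, 0.0, -0.017] spin -0.035
[0.029, 0.0, -0.017] spin -0.035
[0.029, 0.0, -0.018] spin -0.035
[0.028, 0.0, -0.018] spin -0.035
[0.028, 0.0, -0.019] spin -0.035
[0.028, 0.0, -0.019] spin -0.035
[0.027, 0.0, -0.02] spin -0.035
```

View pics/b_side.png

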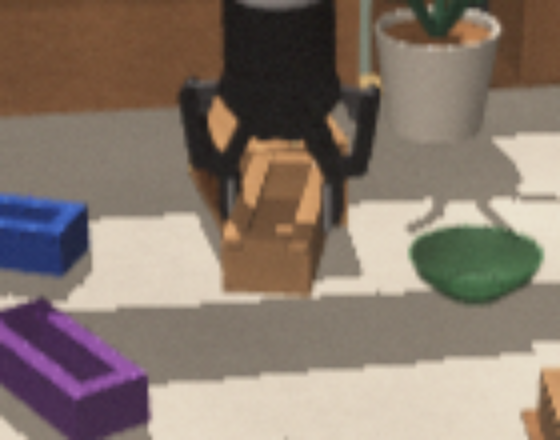

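The tray is held level (front face at about (265,265) in the crop). I'll carry it over the bottom tray.

Request:
{"op": "move_arm", "data": {
  "commands": [
    {"linear": [0.018, 0, -0.009], "spin": -0.03},
    {"linear": [0.029, 0, -0.017], "spin": -0.035},
    {"linear": [0.029, 0, -0.017], "spin": -0.035},
    {"linear": [0.029, 0, -0.018], "spin": -0.035},
    {"linear": [0.028, 0, -0.018], "spin": -0.035},
    {"linear": [0.028, 0, -0.019], "spin": -0.035},
    {"linear": [0.028, 0, -0.019], "spin": -0.035},
    {"linear": [0.027, 0, -0.02], "spin": -0.035}
  ]
}}

```text
t: 6.38
ee_pos: [0.5973, 0.0225, 0.1346]
tool_rot: [-90.5, 0.9, -6.3]
force: [0.7, -0.4, -3.4]
gripper_width: 0.0594
```

```bash
python3 plan.py .6447 -.018 .14 -4.7 4
```

```text
now [0.5973 0.0225 0.1346] [-90.45   0.9   -6.29] w 0.0594 f [ 0.7 -0.4 -3.4] t 6.38
[0.016, -0.002, -0.011] spin -0.013
[0.016, -0.002, -0.011] spin -0.013
[0.016, -0.002, -0.011] spin -0.013
[0.016, -0.002, -0.011] spin -0.013
```

Request:
{"op": "move_arm", "data": {
  "commands": [
    {"linear": [0.016, 0, -0.012], "spin": -0.013},
    {"linear": [0.016, 0, -0.012], "spin": -0.013},
    {"linear": [0.014, 0, -0.01], "spin": -0.013},
    {"linear": [0.005, 0, -0.004], "spin": 0},
    {"linear": [0, 0, 0], "spin": 0},
    {"linear": [0, 0, 0], "spin": 0}
  ]
}}

```text
t: 7.12
ee_pos: [0.6355, -0.0133, 0.1315]
tool_rot: [-90.4, 1.2, -5.1]
force: [0.4, 0.8, -3.1]
gripper_width: 0.059
```

```bash
python3 plan.py .6447 -.018 .085 -4.7 4
```

```text
now [ 0.6355 -0.0133  0.1315] [-90.42   1.16  -5.12] w 0.059 f [ 0.4  0.8 -3.1] t 7.12
[0.003, 0.015, -0.001] spin -0.003
[0.003, 0.015, -0.001] spin -0.003
[0.003, 0.015, -0.001] spin -0.003
[0.003, 0.015, -0.001] spin -0.003
```

Request:
{"op": "move_arm", "data": {
  "commands": [
    {"linear": [0.004, 0.012, -0.002], "spin": 0},
    {"linear": [0.004, 0.012, -0.002], "spin": 0},
    {"linear": [0.003, 0.012, -0.001], "spin": 0},
    {"linear": [0.002, 0.01, 0], "spin": 0},
    {"linear": [0, 0, 0], "spin": 0}
  ]
}}

```text
t: 7.75
ee_pos: [0.6445, -0.0176, 0.0912]
tool_rot: [-90.4, 1.2, -5.0]
force: [0.4, -0.7, -1.4]
gripper_width: 0.0592
```

```bash
python3 plan.py .6447 -.018 .069 -4.7 3
python3 - <<'E'
from bench import get_image
import cv2
from h import *
d=get_image("side")
u,v=proj(d,[.648,.02,.08]);x,y=int(u)-70,int(v)-60
cv2.imwrite(f"pics/c_side.png",cv2.resize(d["image"][y:y+110,x:x+140],None,fx=5,fy=5))
E
```

```text
now [ 0.6445 -0.0176  0.0912] [-90.4    1.25  -5.04] w 0.0592 f [ 0.4 -0.7 -1.4] t 7.75
[0.0, 0.009, -0.0] spin -0.004
[0.0, 0.009, -0.0] spin -0.004
[0.0, 0.009, -0.0] spin -0.004
```

View pics/c_side.png

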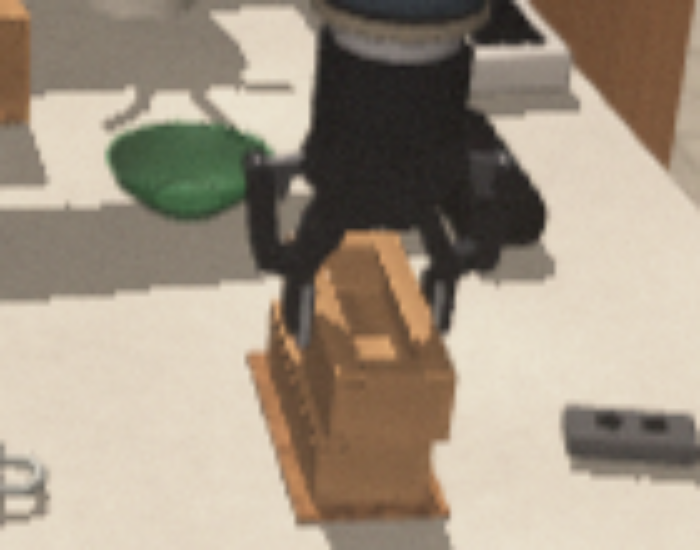

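The long tray hangs in line over the bottom tray, about 2 cm above it and stepped toward the rack (near face at about (390,400) in the crop). I'll lower it gently.

Request:
{"op": "move_arm", "data": {
  "commands": [
    {"linear": [0, 0.01, 0], "spin": 0},
    {"linear": [0, 0.008, 0], "spin": 0},
    {"linear": [0, 0.004, 0], "spin": 0},
    {"linear": [0, 0, 0], "spin": 0}
  ]
}}

```text
t: 8.3
ee_pos: [0.6444, -0.0176, 0.0733]
tool_rot: [-90.4, 1.2, -5.0]
force: [0.1, 0.5, -1.4]
gripper_width: 0.0591
```

```bash
python3 plan.py .6447 -.018 .069 -4.7 3
```

```text
now [ 0.6444 -0.0176  0.0733] [-90.39   1.18  -5.04] w 0.0591 f [ 0.1  0.5 -1.4] t 8.3
[0.0, 0.002, -0.0] spin -0.004
[0.0, 0.002, -0.0] spin -0.004
[0.0, 0.002, -0.0] spin -0.004
```

Request:
{"op": "move_arm", "data": {
  "commands": [
    {"linear": [0, 0.003, 0], "spin": 0},
    {"linear": [0, 0.002, 0], "spin": 0},
    {"linear": [0, 0.001, 0], "spin": 0},
    {"linear": [0, 0, 0], "spin": 0}
  ]
}}

```text
t: 8.8
ee_pos: [0.6447, -0.0177, 0.0691]
tool_rot: [-90.4, 1.1, -5.0]
force: [0.6, -0.9, -1.7]
gripper_width: 0.0588
```

```bash
python3 plan.py .6447 -.018 .069 -4.7 3
```

```text
now [ 0.6447 -0.0177  0.0691] [-90.37   1.11  -5.04] w 0.0588 f [ 0.6 -0.9 -1.7] t 8.8
[0.0, 0.0, -0.0] spin -0.004
[0.0, 0.0, -0.0] spin -0.004
[0.0, 0.0, -0.0] spin -0.004
```

Request:
{"op": "move_arm", "data": {
  "commands": [
    {"linear": [0, 0.002, 0], "spin": 0},
    {"linear": [0, 0.002, 0], "spin": 0},
    {"linear": [0, 0, 0], "spin": 0}
  ]
}}

```text
t: 9.18
ee_pos: [0.6449, -0.0177, 0.0693]
tool_rot: [-90.3, 1.0, -5.1]
force: [0.1, 0.2, -2.5]
gripper_width: 0.0586
```

```bash
python3 plan.py .6447 -.018 .069 -4.7 1
```

```text
now [ 0.6449 -0.0177  0.0693] [-90.3    1.    -5.05] w 0.0586 f [ 0.1  0.2 -2.5] t 9.18
[-0.0, 0.0, -0.0] spin -0.012
```

It commanded down 3 mm without sinking, so it is resting. Now I'll release.

Request:
{"op": "move_arm", "data": {
  "commands": [
    {"linear": [0, 0, 0], "spin": 0},
    {"linear": [0, 0, 0], "spin": 0},
    {"linear": [0, 0, 0], "spin": 0},
    {"linear": [0, 0, 0], "spin": 0},
    {"linear": [0, 0, 0], "spin": 0},
    {"linear": [0, 0, 0], "spin": 0}
  ],
  "hand": 1
}}

```text
t: 9.93
ee_pos: [0.6453, -0.0179, 0.069]
tool_rot: [-90.3, 1.0, -5.1]
force: [-0.0, -0.3, 0.1]
gripper_width: 0.0855
```

Request:
{"op": "move_arm", "data": {
  "commands": [
    {"linear": [0, -0.02, 0], "spin": 0},
    {"linear": [0, -0.03, 0], "spin": 0},
    {"linear": [0, -0.03, 0], "spin": 0},
    {"linear": [0, -0.03, 0], "spin": 0},
    {"linear": [0, 0, 0], "spin": 0}
  ]
}}

```text
t: 10.55
ee_pos: [0.6476, -0.018, 0.1641]
tool_rot: [-90.3, 0.8, -5.1]
force: [-0.1, -0.6, 0.5]
gripper_width: 0.0856
```

```bash
python3 plan.py .472 -.183 .165 -14.1 10
python3 - <<'E'
from bench import get_image
import cv2
from h import *
d=get_image("side")
u,v=proj(d,[.648,.0,.08]);x,y=int(u)-70,int(v)-60
cv2.imwrite(f"pics/d_side.png",cv2.resize(d["image"][y:y+110,x:x+140],None,fx=5,fy=5))
E
```

```text
now [ 0.6476 -0.018   0.1641] [-90.32   0.81  -5.08] w 0.0856 f [-0.1 -0.6  0.5] t 10.55
[-0.02, -0.0, -0.022] spin 0.03
[-0.02, -0.0, -0.023] spin 0.03
[-0.019, -0.0, -0.023] spin 0.03
[-0.019, -0.0, -0.023] spin 0.03
[-0.019, -0.0, -0.024] spin 0.03
[-0.018, -0.0, -0.024] spin 0.03
[-0.018, -0.0, -0.024] spin 0.03
[-0.017, -0.0, -0.025] spin 0.03
```

View pics/d_side.png

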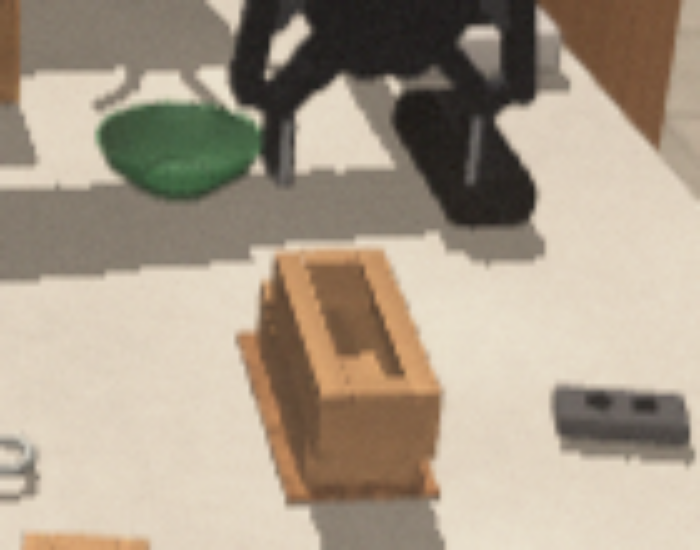

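The long tray stands level and in line on the bottom one, with its lip corners at about (278,252), (385,250), (440,392) and (318,396) in the crop. Now for the short tray.

Request:
{"op": "move_arm", "data": {
  "commands": [
    {"linear": [-0.02, -0.001, -0.022], "spin": 0.03},
    {"linear": [-0.02, -0.001, -0.023], "spin": 0.03},
    {"linear": [-0.019, 0, -0.023], "spin": 0.03},
    {"linear": [-0.019, 0, -0.023], "spin": 0.03},
    {"linear": [-0.019, 0, -0.024], "spin": 0.03},
    {"linear": [-0.018, 0, -0.024], "spin": 0.03},
    {"linear": [-0.018, 0, -0.024], "spin": 0.03},
    {"linear": [-0.017, 0, -0.025], "spin": 0.03}
  ]
}}

```text
t: 11.6
ee_pos: [0.4994, -0.1516, 0.1637]
tool_rot: [-90.5, 1.3, -12.3]
force: [-0.2, -0.4, -0.3]
gripper_width: 0.0852
```

```bash
python3 plan.py .472 -.183 .09 -14.1 4
python3 - <<'E'
from bench import get_image
import cv2
from h import *
d=get_image("side");k=4
x,y=240,165
img=cv2.resize(d["image"][y:y+140,x:x+170],None,fx=k,fy=k,interpolation=cv2.INTER_CUBIC)
rect(d,img,(.6447,-.020),85.3,.15,.084,k,(x,y))
rect(d,img,(.472,-.183),75.9,.11,.04,k,(x,y))
cv2.imwrite("pics/e_side.png",img)
d=get_image("top")
x,y=220,100
img=cv2.resize(d["image"][y:y+130,x:x+180],None,fx=k,fy=k,interpolation=cv2.INTER_CUBIC)
rect(d,img,(.6447,-.020),85.3,.15,.084,k,(x,y))
cv2.imwrite("pics/e_top.png",img)
E
```

```text
now [ 0.4994 -0.1516  0.1637] [-90.46   1.26 -12.33] w 0.0852 f [-0.2 -0.4 -0.3] t 11.6
[-0.006, 0.023, -0.011] spin 0.015
[-0.006, 0.023, -0.011] spin 0.015
[-0.006, 0.023, -0.012] spin 0.015
[-0.006, 0.023, -0.012] spin 0.015
```

View pics/e_side.png

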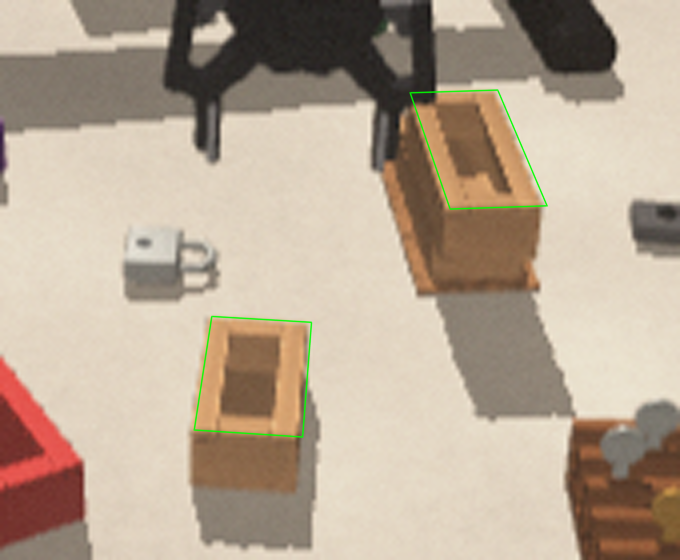

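View pics/e_top.png

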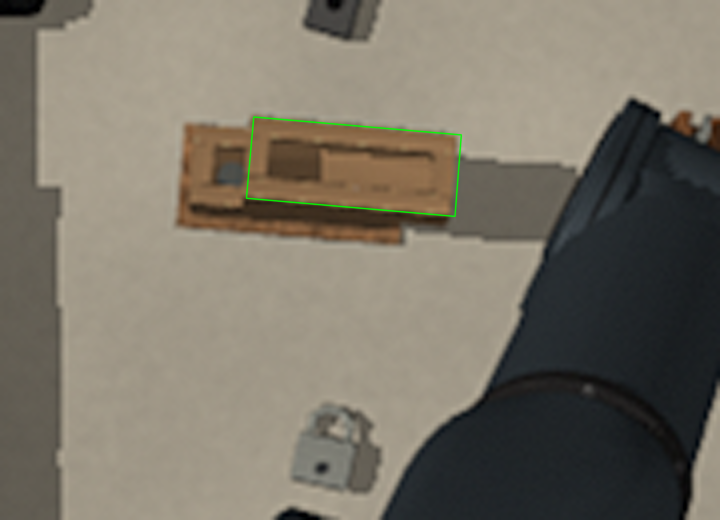

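The drawn outlines match the placed long tray within about 2 mm, so it is stepped roughly 4 cm. I'll continue to the short tray.

Request:
{"op": "move_arm", "data": {
  "commands": [
    {"linear": [-0.007, 0.022, -0.011], "spin": 0.015},
    {"linear": [-0.006, 0.022, -0.011], "spin": 0.015},
    {"linear": [-0.005, 0.022, -0.01], "spin": 0.015},
    {"linear": [-0.003, 0.02, -0.004], "spin": 0},
    {"linear": [0, 0, 0], "spin": 0}
  ]
}}

```text
t: 12.32
ee_pos: [0.4736, -0.1794, 0.0946]
tool_rot: [-90.5, 1.1, -13.9]
force: [-0.1, 0.2, -0.0]
gripper_width: 0.0854
```

```bash
python3 plan.py .472 -.183 .024 -14.1 5
```

```text
now [ 0.4736 -0.1794  0.0946] [-90.47   1.1  -13.95] w 0.0854 f [-0.1  0.2 -0. ] t 12.32
[-0.0, 0.018, -0.001] spin 0.001
[-0.0, 0.018, -0.001] spin 0.001
[-0.0, 0.018, -0.001] spin 0.001
[-0.0, 0.018, -0.001] spin 0.001
[-0.0, 0.018, -0.001] spin 0.001
```

Request:
{"op": "move_arm", "data": {
  "commands": [
    {"linear": [-0.001, 0.016, -0.001], "spin": 0},
    {"linear": [0, 0.018, -0.001], "spin": 0},
    {"linear": [0, 0.018, -0.001], "spin": 0},
    {"linear": [0, 0.018, -0.001], "spin": 0},
    {"linear": [0, 0.014, -0.001], "spin": 0},
    {"linear": [0, 0, 0], "spin": 0}
  ]
}}

```text
t: 13.08
ee_pos: [0.4714, -0.1832, 0.0233]
tool_rot: [-90.4, 1.0, -13.9]
force: [-0.5, -0.9, -0.0]
gripper_width: 0.0853
```

```bash
python3 plan.py .472 -.183 .024 -14.1 1
```

```text
now [ 0.4714 -0.1832  0.0233] [-90.45   1.03 -13.88] w 0.0853 f [-0.5 -0.9 -0. ] t 13.07
[0.001, -0.001, 0.0] spin 0.007
```

Request:
{"op": "move_arm", "data": {
  "commands": [
    {"linear": [0, 0, 0], "spin": 0},
    {"linear": [0, 0, 0], "spin": 0},
    {"linear": [0, 0, 0], "spin": 0},
    {"linear": [0, 0, 0], "spin": 0},
    {"linear": [0, 0, 0], "spin": 0},
    {"linear": [0, 0, 0], "spin": 0}
  ],
  "hand": -1
}}

```text
t: 13.82
ee_pos: [0.4721, -0.1833, 0.0248]
tool_rot: [-90.4, 0.9, -13.9]
force: [1.2, -0.2, -1.2]
gripper_width: 0.0589
```

Request:
{"op": "move_arm", "data": {
  "commands": [
    {"linear": [0, -0.015, 0], "spin": 0},
    {"linear": [0, -0.03, 0], "spin": 0},
    {"linear": [0, -0.03, 0], "spin": 0},
    {"linear": [0, -0.03, 0], "spin": 0},
    {"linear": [0, -0.03, 0], "spin": 0},
    {"linear": [0, -0.03, 0], "spin": 0},
    {"linear": [0, -0.015, 0], "spin": 0},
    {"linear": [0, 0, 0], "spin": 0}
  ]
}}

```text
t: 14.82
ee_pos: [0.4739, -0.1828, 0.1775]
tool_rot: [-90.4, 0.9, -13.9]
force: [0.0, -0.5, -1.9]
gripper_width: 0.0594
```

```bash
python3 plan.py .648 .020 .165 -4.7 12
python3 - <<'E'
from bench import get_image
import cv2
d=get_image("side");k=3
x,y=220,100
cv2.imwrite("pics/f_side.png",cv2.resize(d["image"][y:y+190,x:x+230],None,fx=k,fy=k))
E
```

```text
now [ 0.4739 -0.1828  0.1775] [-90.41   0.86 -13.93] w 0.0594 f [ 0.  -0.5 -1.9] t 14.82
[0.013, 0.001, 0.025] spin -0.026
[0.013, 0.001, 0.025] spin -0.026
[0.013, 0.001, 0.025] spin -0.026
[0.014, 0.001, 0.024] spin -0.026
[0.014, 0.001, 0.024] spin -0.026
[0.014, 0.001, 0.024] spin -0.026
[0.014, 0.001, 0.024] spin -0.026
[0.015, 0.001, 0.024] spin -0.026
```

View pics/f_side.png

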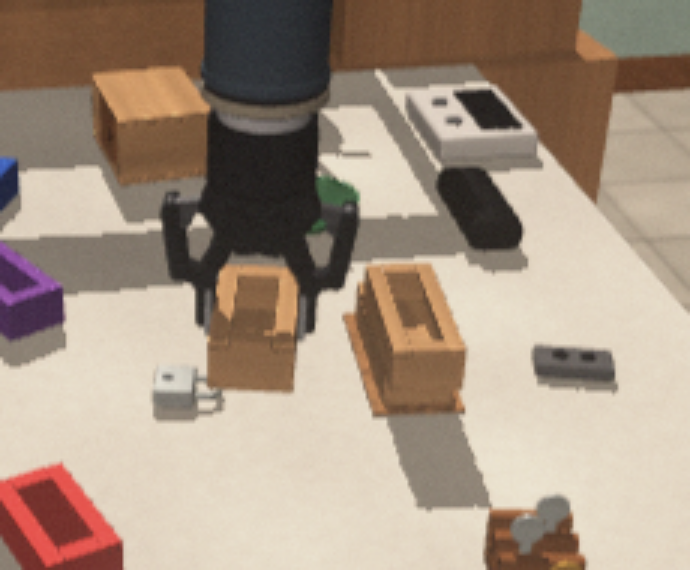

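The short tray is held level at about (253,340), well above stack height. I'll carry it across.

Request:
{"op": "move_arm", "data": {
  "commands": [
    {"linear": [0.008, 0, 0.015], "spin": -0.026},
    {"linear": [0.013, -0.001, 0.025], "spin": -0.026},
    {"linear": [0.013, -0.001, 0.025], "spin": -0.026},
    {"linear": [0.014, -0.001, 0.024], "spin": -0.026},
    {"linear": [0.014, -0.001, 0.024], "spin": -0.026},
    {"linear": [0.014, -0.001, 0.024], "spin": -0.026},
    {"linear": [0.014, -0.001, 0.024], "spin": -0.026},
    {"linear": [0.015, 0, 0.024], "spin": -0.026}
  ]
}}

```text
t: 15.88
ee_pos: [0.591, -0.0424, 0.1767]
tool_rot: [-90.3, 1.2, -7.2]
force: [0.0, 0.1, -1.0]
gripper_width: 0.0592
```

```bash
python3 plan.py .648 .020 .165 -4.7 4
```

```text
now [ 0.591  -0.0424  0.1767] [-90.27   1.19  -7.18] w 0.0592 f [ 0.   0.1 -1. ] t 15.88
[0.015, 0.004, 0.022] spin -0.021
[0.015, 0.004, 0.021] spin -0.021
[0.016, 0.004, 0.021] spin -0.021
[0.016, 0.004, 0.021] spin -0.021
```

Request:
{"op": "move_arm", "data": {
  "commands": [
    {"linear": [0.016, 0, 0.022], "spin": -0.021},
    {"linear": [0.016, 0, 0.021], "spin": -0.021},
    {"linear": [0.016, 0, 0.021], "spin": -0.021},
    {"linear": [0.01, 0, 0.012], "spin": -0.01},
    {"linear": [0, 0, 0], "spin": 0},
    {"linear": [0, 0, 0], "spin": 0}
  ]
}}

```text
t: 16.62
ee_pos: [0.6476, 0.0188, 0.1746]
tool_rot: [-90.2, 1.3, -4.7]
force: [-0.3, -0.0, -1.5]
gripper_width: 0.0589
```

```bash
python3 plan.py .648 .020 .13 -4.7 4
```

```text
now [0.6476 0.0188 0.1746] [-90.24   1.26  -4.7 ] w 0.0589 f [-0.3 -0.  -1.5] t 16.62
[0.0, 0.014, 0.0] spin -0.0
[0.0, 0.014, 0.0] spin -0.0
[0.0, 0.014, 0.0] spin -0.0
[0.0, 0.014, 0.0] spin -0.0
```

Request:
{"op": "move_arm", "data": {
  "commands": [
    {"linear": [0.001, 0.014, 0], "spin": 0},
    {"linear": [0.001, 0.014, 0], "spin": 0},
    {"linear": [0.001, 0.014, 0], "spin": 0},
    {"linear": [0, 0.014, 0], "spin": 0},
    {"linear": [0, 0.008, 0], "spin": 0},
    {"linear": [0, 0.004, 0], "spin": 0},
    {"linear": [0, 0, 0], "spin": 0}
  ]
}}

```text
t: 17.5
ee_pos: [0.6474, 0.0164, 0.1157]
tool_rot: [-90.3, 1.4, -4.9]
force: [-0.3, -0.7, -0.6]
gripper_width: 0.059
```

```bash
python3 plan.py .648 .020 .1088 -4.7 4
```

```text
now [0.6474 0.0164 0.1157] [-90.28   1.36  -4.87] w 0.059 f [-0.3 -0.7 -0.6] t 17.5
[0.0, 0.002, 0.001] spin -0.001
[0.0, 0.002, 0.001] spin -0.001
[0.0, 0.002, 0.001] spin -0.001
[0.0, 0.002, 0.001] spin -0.001
```

Request:
{"op": "move_arm", "data": {
  "commands": [
    {"linear": [0, 0.003, 0.002], "spin": 0},
    {"linear": [0, 0.003, 0.001], "spin": 0},
    {"linear": [0, 0.002, 0.001], "spin": 0},
    {"linear": [0, 0.001, 0], "spin": 0},
    {"linear": [0, 0, 0], "spin": 0}
  ]
}}

```text
t: 18.12
ee_pos: [0.6481, 0.02, 0.1089]
tool_rot: [-90.3, 1.3, -4.9]
force: [0.7, 0.7, -0.5]
gripper_width: 0.0592
```

```bash
python3 plan.py .648 .020 .1088 -4.7 4
python3 - <<'E'
from bench import get_image
import cv2
d=get_image("side");k=4
x,y=290,110
cv2.imwrite("pics/g_side.png",cv2.resize(d["image"][y:y+140,x:x+140],None,fx=k,fy=k))
E
```

```text
now [0.6481 0.02   0.1089] [-90.26   1.26  -4.85] w 0.0592 f [ 0.7  0.7 -0.5] t 18.12
[-0.0, 0.0, 0.0] spin -0.001
[-0.0, 0.0, 0.0] spin -0.001
[-0.0, 0.0, 0.0] spin -0.001
[-0.0, 0.0, 0.0] spin -0.001
```

View pics/g_side.png

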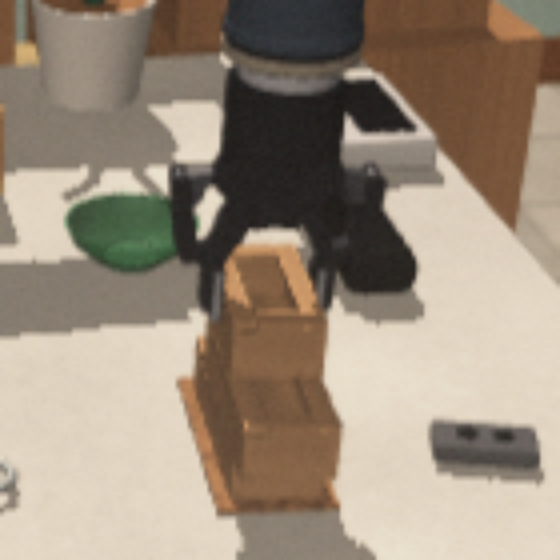

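The short tray sits on the long one at about (275,330) in the crop. I'll press down slightly and then release.

Request:
{"op": "move_arm", "data": {
  "commands": [
    {"linear": [0, 0.001, 0], "spin": 0},
    {"linear": [0, 0.001, 0], "spin": 0},
    {"linear": [0, 0, 0], "spin": 0}
  ]
}}

```text
t: 18.55
ee_pos: [0.6483, 0.02, 0.1083]
tool_rot: [-90.2, 1.2, -4.9]
force: [0.8, -0.3, -0.6]
gripper_width: 0.0592
```

```bash
python3 plan.py .648 .020 .1088 -4.7 1
```

```text
now [0.6483 0.02   0.1083] [-90.24   1.21  -4.87] w 0.0592 f [ 0.8 -0.3 -0.6] t 18.55
[-0.0, -0.001, 0.0] spin -0.006
```

Request:
{"op": "move_arm", "data": {
  "commands": [
    {"linear": [0, 0, 0], "spin": 0},
    {"linear": [0, 0, 0], "spin": 0},
    {"linear": [0, 0, 0], "spin": 0},
    {"linear": [0, 0, 0], "spin": 0},
    {"linear": [0, 0, 0], "spin": 0},
    {"linear": [0, 0, 0], "spin": 0}
  ],
  "hand": 1
}}

```text
t: 19.3
ee_pos: [0.6485, 0.0199, 0.1081]
tool_rot: [-90.2, 1.2, -4.9]
force: [-0.3, -0.3, -0.2]
gripper_width: 0.0857
```

Request:
{"op": "move_arm", "data": {
  "commands": [
    {"linear": [-0.001, -0.02, 0], "spin": 0},
    {"linear": [0, -0.03, 0], "spin": 0},
    {"linear": [0, -0.03, 0], "spin": 0},
    {"linear": [0, -0.03, 0], "spin": 0},
    {"linear": [0, -0.03, 0], "spin": 0},
    {"linear": [0, -0.02, 0], "spin": 0},
    {"linear": [0, 0, 0], "spin": 0}
  ]
}}

```text
t: 20.18
ee_pos: [0.6509, 0.0195, 0.2474]
tool_rot: [-90.2, 0.9, -4.9]
force: [0.1, 0.6, -0.3]
gripper_width: 0.0854
```

Request:
{"op": "move_arm", "data": {
  "commands": [
    {"linear": [-0.04, 0, 0.04], "spin": 0},
    {"linear": [-0.04, 0, 0.04], "spin": 0},
    {"linear": [-0.04, 0, 0.04], "spin": 0},
    {"linear": [-0.02, 0, 0.04], "spin": 0},
    {"linear": [0, 0, 0.03], "spin": 0},
    {"linear": [0, 0, 0], "spin": 0}
  ]
}}

```text
t: 20.92
ee_pos: [0.5474, 0.1843, 0.2469]
tool_rot: [-90.3, 1.0, -5.0]
force: [0.4, -0.9, -0.1]
gripper_width: 0.0856
```

```bash
python3 - <<'E'
from bench import get_image,sense
import cv2
from h import *
k=5
for n,(x,y) in(("side",(310,130)),("top",(230,90))):
    d=get_image(n)
    img=cv2.resize(d["image"][y:y+110,x:x+130],None,fx=k,fy=k,interpolation=cv2.INTER_CUBIC)
    rect(d,img,(.6447,-.020),85.3,.15,.084,k,(x,y))
    rect(d,img,(.648,.020),85.3,.11,.124,k,(x,y),(255,0,0))
    cv2.imwrite(f"pics/h_{n}.png",img)
s=sense();print(s["t"],s["ee_pos"],s["force"])
E
```

```text
21.025 [0.54777262 0.18154235 0.2470794 ] [-0.16698841 -0.2876136   0.57379169]
```

View pics/h_side.png

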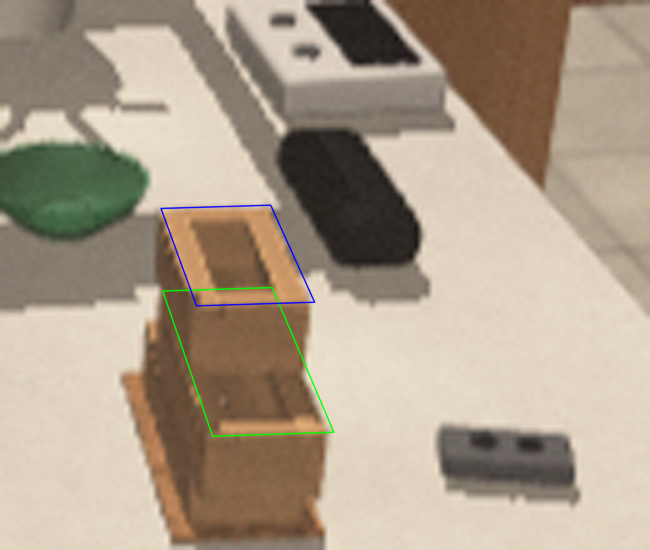

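View pics/h_top.png

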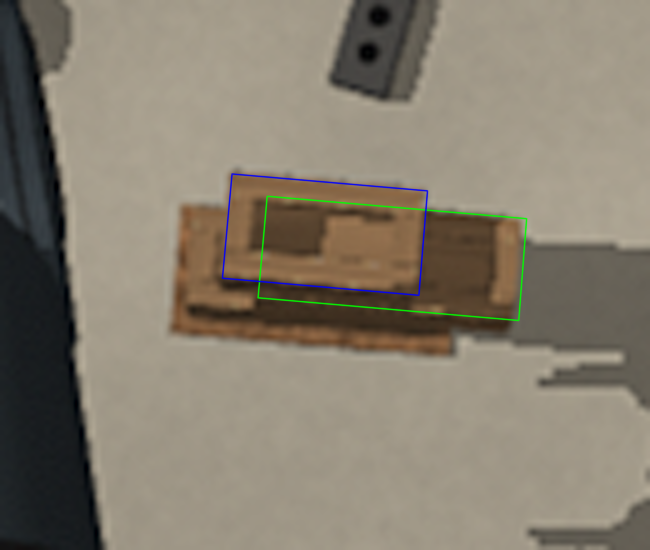

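In both views the short tray (blue outline) and the long tray (green outline) match their targets within about 2 mm. The stack is level and the arm is clear, so I'm handing in.

```bash
python3 -c "
from bench import finish_job
print(finish_job())"
```

```text
the job is handed in; nothing more can be done
None
```

The stepped stack is built, and I handed it in at about 21 s of the 54 s allowed; the hand-in reports no verdict. The long tray sits on the bottom tray, stepped about 4 cm towards the key rack on the −y side. The short tray sits on the long one, centred above the bottom tray.

**Final pictures:** in both views the two trays matched their target outlines to about 2 mm, which is about as good as the camera calibration. The stack looked level, and the gripper was open and well clear of it.

**Small disagreements:**
- The tool drifted to a tilt of about 1.3° while carrying, and the moves cannot correct that. Both trays looked level again after release.
- The force reading never clearly showed the moment of contact. For the long tray I went by the arm no longer sinking; for the short tray, by its height and the picture.
- One gripper call was refused because I left out a field. Nothing moved, and I sent it again.

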